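# Pack a stone blank in the drilling cradle and hang up the spare packing blocks

### The arm

A 6-joint arm with a two-finger parallel gripper is mounted at the origin on the work surface; the furniture and walls round the work are solid. World frame = base frame: x ahead of the robot, y to its left, z up, the work surface at z = 0. Lengths are in m, angles in rad, forces in N, time in s.
With the tool pointing down it reaches from about 0.35 to 0.975 m from the base axis. Payload 4.9 kg.
Tool frame: the origin (TCP) lies where the fingers leave the gripper's body, on its centre line; the fingertips stand 73 mm ahead of it and the grasp point (between the pads) lies 54 mm ahead of it; z points along the fingers, y is the direction in which the jaws open and shut (so a half turn about z gives the same grasp; the last joint's range is limited). The gripper opens to 85 mm and grips with 20 to 120 N. Pads are 22 mm wide; open, the fingers measure 114 mm over their backs; the gripper's body (76 mm by 85 mm) begins 54 mm behind the grasp point. The pads swing forward as they close: fully open they stand 13 mm farther back than shut.
Start: joints at [-1.363, 0.053, 1.613, -0, 1.476, -0.119], TCP at [0.201, -0.592, 0.304] pointing down, gripper open.
Joint ranges: [-3.01, 3.01], [-1.01, 2.22], [0.06, 2.58], [-1.02, 4.17], [0.09, 2.62], [-3.14, 3.14]. Speed limits (rad/s): [2.57, 2.57, 3.14, 3.14, 3.14, 3.14].

### API

Orientations are given as a rotation vector (axis times angle).
In Python, from station import monitor, vision, workorder gives the robot as it stands.
- The arm moves only by the tool arm_command, never from a script. Its argument "rows" is text: rows parted by semicolons, each of 6 numbers parted by spaces: the shift along the world's x, y, z in mm, then the turn, a rotation vector about the world's x, y, z in degrees. In form: tx ty tz wx wy wz; .... A call has 1 to 12 rows; each row is the pose to reach, as a shift and turn from the pose measured when the call began; what a row does not reach only later rows make up. A row lasts 1/8 s, in which the tool goes at most 62.5 mm and 10.7 degrees, less where a joint would pass 70% of its speed; a pose out of reach is approached as far as the arm can. A call with a gripper value outside its range is refused whole. "jaw" is the opening, from 0 (shut) to 1 (fully open), set as the call begins (left out, the last holds). The fingers move at their own pace and stop on an object; "squeeze" is the grip in N (left out, the last holds). Time passes only in rows, so rows that repeat a pose let the fingers close. It gives the time, the measured TCP pose, the force and the opening at its end, in the units of the state.
- monitor.get_obs(): the state, without advancing time (a new reading comes with each control period).
- vision.get_image(name): name is "scene" or "top" or "wrist"; returns a dict with "frame" (480x640x3 uint8, red, green, blue), "vfov" (degrees; the focal length in pixels is half the picture's height over the tangent of half this angle, whatever the lens; pixels are square), "cx", "cy" (the principal point, pixels), "R" (3x3) and "t" (3): a world point X has camera coordinates R X + t; the wrist camera has in their place "T_tool_cam" (4x4, takes a point from camera to tool coordinates, whose origin is the TCP and whose axes are the flange's). Camera axes: x right, y down, z forward; pixel columns grow to the right and rows downward; lengths in m; the calibration is good to about 2 mm. A picture is of the moment at which its call begins: read the wrist's pose just before it. There is no depth.
- workorder.finish_job(): hands the job in, once; it reports no verdict.
The state is a dict: "t": time; "q": joint angles; "dq": joint speeds; "effort": joint torques, N m; "tool_pos": TCP position; "tool_rot": TCP orientation; "contact_force": force on the tool from outside, world axes, zero at the start; "wrist_torque": the same for the moment, N m; "opening": finger opening in m.
Only numpy, scipy, OpenCV 4.12 (cv2) and the standard library are available. Lean on these libraries where they do the work, as an engineer would, in place of code of your own. Each camera call takes 0.05 s, during which the arm holds its last target. There are 200 camera calls.

### The job

Lay the sawn stone blank lengthwise in the drilling cradle, close up against one of its two end stops, then find by trial the packing block that slides snugly into the gap left at the other end and leave it standing fully down in there. Hang every other packing block by its handle on the rack, one to a hook, and leave the cup standing where it is.

Things in the scene. Friction and masses are not known exactly. Their poses are not given: they have to be found in the camera images.
- packer_22_mid (a point): packing block 22 mm thick: upright hardwood block 22 (x) x 60 (y) x 62 mm, ~0.1 kg, lower edges rounded; on top a steel strap handle: 2 legs 50 mm apart over the outsides (y), 12 mm wide (x), and a cross bar; opening below the bar 44 high x 42 mm wide, seen along x; in all 111 mm high. Point: half-way up, 55.5 mm above underside, 50.5 below bar's underside. Absent on some starts.
- packer_26_mid (a point): packing block 26 mm thick: upright hardwood block 26 (x) x 60 (y) x 62 mm, ~0.1 kg, lower edges rounded; on top a steel strap handle: 2 legs 50 mm apart over the outsides (y), 12 mm wide (x), and a cross bar; opening below the bar 44 high x 42 mm wide, seen along x; in all 111 mm high. Point: half-way up, 55.5 mm above underside, 50.5 below bar's underside.
- packer_30_mid (a point): packing block 30 mm thick: upright hardwood block 30 (x) x 60 (y) x 62 mm, ~0.1 kg, lower edges rounded; on top a steel strap handle: 2 legs 50 mm apart over the outsides (y), 12 mm wide (x), and a cross bar; opening below the bar 44 high x 42 mm wide, seen along x; in all 111 mm high. Point: half-way up, 55.5 mm above underside, 50.5 below bar's underside.
- packer_34_mid (a point): packing block 34 mm thick: upright hardwood block 34 (x) x 60 (y) x 62 mm, ~0.1 kg, lower edges rounded; on top a steel strap handle: 2 legs 50 mm apart over the outsides (y), 12 mm wide (x), and a cross bar; opening below the bar 44 high x 42 mm wide, seen along x; in all 111 mm high. Point: half-way up, 55.5 mm above underside, 50.5 below bar's underside. Absent on some starts.
- packer_38_mid (a point): packing block 38 mm thick: upright hardwood block 38 (x) x 60 (y) x 62 mm, ~0.1 kg, lower edges rounded; on top a steel strap handle: 2 legs 50 mm apart over the outsides (y), 12 mm wide (x), and a cross bar; opening below the bar 44 high x 42 mm wide, seen along x; in all 111 mm high. Point: half-way up, 55.5 mm above underside, 50.5 below bar's underside. Absent on some starts.
- blank_a_mid (a point): sawn pale stone blank, 60 mm wide (x), 55 mm high, about 100 mm long (y), 0.5 to 0.7 kg, pencilled cross on top. Just one of blank_a, blank_b is there on a start; they differ only by a few mm in length, so the packing block that suits must be found by trial. Point: its centre, half-way up.
- blank_b_mid (a point): sawn pale stone blank, 60 mm wide (x), 55 mm high, about 100 mm long (y), 0.5 to 0.7 kg, pencilled cross on top. Just one of blank_a, blank_b is there on a start; they differ only by a few mm in length, so the packing block that suits must be found by trial. Point: its centre, half-way up.
- cradle: fixed drilling cradle: plywood board 100 (x) x 205 mm (y), 15 mm thick; two like end stops of steel, 64 mm wide (x), 55 mm above the board, inner faces 66 mm either side of the middle along y; wooden guide strips along y, 10 mm above the board, leave a channel 66 mm wide (x) for blank and packing block. Origin: centre of the underside; z up; floor at z = 15 mm
- cradle_floor (a point): middle of the cradle's floor (z = 15 mm), axes as the cradle's. Blank and packing block stand on it one behind the other along y. The packing block that suits has about 2 mm of play in all; the next thicker one is 2 mm too thick and will not enter; the next thinner one is 6 mm loose
- hook_1 (a point): hook 1 of 4 on the fixed rack (1 is rightmost from the robot, 82 mm apart): point on top of its arm where a handle's bar rests, 235 mm up. Axes as the rack's: the arm, a level flat bar 12 mm wide, 6 thick, points along -x (to the robot); it ends 21 mm out from the point and turns up, tip 28 mm out, 13 mm higher than the point; the rail, 14 mm thick, lies 40 mm behind (+x)
- hook_2 (a point): hook 2 of 4 on the fixed rack (1 is rightmost from the robot, 82 mm apart): point on top of its arm where a handle's bar rests, 235 mm up. Axes as the rack's: the arm, a level flat bar 12 mm wide, 6 thick, points along -x (to the robot); it ends 21 mm out from the point and turns up, tip 28 mm out, 13 mm higher than the point; the rail, 14 mm thick, lies 40 mm behind (+x)
- hook_3 (a point): hook 3 of 4 on the fixed rack (1 is rightmost from the robot, 82 mm apart): point on top of its arm where a handle's bar rests, 235 mm up. Axes as the rack's: the arm, a level flat bar 12 mm wide, 6 thick, points along -x (to the robot); it ends 21 mm out from the point and turns up, tip 28 mm out, 13 mm higher than the point; the rail, 14 mm thick, lies 40 mm behind (+x)
- hook_4 (a point): hook 4 of 4 on the fixed rack (1 is rightmost from the robot, 82 mm apart): point on top of its arm where a handle's bar rests, 235 mm up. Axes as the rack's: the arm, a level flat bar 12 mm wide, 6 thick, points along -x (to the robot); it ends 21 mm out from the point and turns up, tip 28 mm out, 13 mm higher than the point; the rail, 14 mm thick, lies 40 mm behind (+x)
- cup_mid (a point): bystander: white cup about 75 mm across, 77 mm high, this point half-way up; leave it standing
Mind the look-alikes: they are no part of the job. What is shaped like the part that bears packer_30_mid but green is not meant.

How it is judged:
On the way, in this order (a step that is already met when the one before it is completed fails the run):
1. the stone blank lies flat in the cradle, between the end stops (z of each of blank_a_mid, blank_b_mid in the frame of cradle below 0.0455 m and angle between each of blank_a_mid, blank_b_mid's own z axis and vertical below 0.06 rad and x of blank_a_mid in the frame of cradle between -0.01 and 0.01 m and y of blank_a_mid in the frame of cradle between -0.03 and 0.03 m and x of blank_b_mid in the frame of cradle between -0.01 and 0.01 m and y of blank_b_mid in the frame of cradle between -0.03 and 0.03 m), for 0.2 s.
2. the packing block that fits snugly stands fully down in the gap beside the blank (all of step 1 and horizontal distance between packer_30_mid and blank_a_mid below 0.07 m and horizontal distance between packer_26_mid and blank_b_mid below 0.07 m and ((z of packer_26_mid in the frame of cradle below 0.0745 m and x of packer_26_mid in the frame of cradle between -0.01 and 0.01 m and y of packer_26_mid in the frame of cradle between -0.066 and 0.066 m and angle between packer_26_mid's own z axis and vertical below 0.1 rad) or (z of packer_30_mid in the frame of cradle below 0.0745 m and x of packer_30_mid in the frame of cradle between -0.01 and 0.01 m and y of packer_30_mid in the frame of cradle between -0.066 and 0.066 m and angle between packer_30_mid's own z axis and vertical below 0.1 rad))), for 0.2 s.
At the end, for the whole second after the job is handed in: blank flat on the cradle floor (within 3 mm) between stops and strips; the packing block that leaves 2 mm of play stands beside it, within 4 mm of fully down; every other block hangs at rest by its handle, one to a hook, its middle within 30 mm of a hook point in plan (all of step 2 and height (world z) of packer_22_mid between 0.168 and 0.195 m and angle between each of packer_22_mid, packer_34_mid, packer_38_mid's own z axis and vertical below 0.35 rad and (horizontal distance between packer_22_mid and hook_1 below 0.03 m or horizontal distance between packer_22_mid and hook_2 below 0.03 m or horizontal distance between packer_22_mid and hook_3 below 0.03 m or horizontal distance between packer_22_mid and hook_4 below 0.03 m) and height (world z) of packer_34_mid between 0.168 and 0.195 m and (horizontal distance between packer_34_mid and hook_1 below 0.03 m or horizontal distance between packer_34_mid and hook_2 below 0.03 m or horizontal distance between packer_34_mid and hook_3 below 0.03 m or horizontal distance between packer_34_mid and hook_4 below 0.03 m) and height (world z) of packer_38_mid between 0.168 and 0.195 m and (horizontal distance between packer_38_mid and hook_1 below 0.03 m or horizontal distance between packer_38_mid and hook_2 below 0.03 m or horizontal distance between packer_38_mid and hook_3 below 0.03 m or horizontal distance between packer_38_mid and hook_4 below 0.03 m) and ((height (world z) of packer_26_mid between 0.168 and 0.195 m and angle between packer_26_mid's own z axis and vertical below 0.35 rad and (horizontal distance between packer_26_mid and hook_1 below 0.03 m or horizontal distance between packer_26_mid and hook_2 below 0.03 m or horizontal distance between packer_26_mid and hook_3 below 0.03 m or horizontal distance between packer_26_mid and hook_4 below 0.03 m)) or (z of packer_26_mid in the frame of cradle below 0.0745 m and x of packer_26_mid in the frame of cradle between -0.01 and 0.01 m and y of packer_26_mid in the frame of cradle between -0.066 and 0.066 m and angle between packer_26_mid's own z axis and vertical below 0.1 rad)) and ((height (world z) of packer_30_mid between 0.168 and 0.195 m and angle between packer_30_mid's own z axis and vertical below 0.35 rad and (horizontal distance between packer_30_mid and hook_1 below 0.03 m or horizontal distance between packer_30_mid and hook_2 below 0.03 m or horizontal distance between packer_30_mid and hook_3 below 0.03 m or horizontal distance between packer_30_mid and hook_4 below 0.03 m)) or (z of packer_30_mid in the frame of cradle below 0.0745 m and x of packer_30_mid in the frame of cradle between -0.01 and 0.01 m and y of packer_30_mid in the frame of cradle between -0.066 and 0.066 m and angle between packer_30_mid's own z axis and vertical below 0.1 rad)) and linear speed of each of packer_22, packer_26, packer_30, packer_34, packer_38 below 0.03 m/s and horizontal distance between packer_22_mid and packer_26_mid above 0.05 m and horizontal distance between each of packer_22_mid, packer_26_mid and packer_30_mid above 0.05 m and horizontal distance between each of packer_22_mid, packer_26_mid, packer_30_mid and packer_34_mid above 0.05 m and horizontal distance between each of packer_22_mid, packer_26_mid, packer_30_mid, packer_34_mid and packer_38_mid above 0.05 m); the robot touches nothing.
It fails at once if the cup was knocked over or pushed more than 3 cm (angle between cup_mid's own z axis and vertical above 0.5 rad or distance of cup_mid from where it was at the start of the episode above 0.03 m).
Of packer_22, packer_34, packer_38 only 1 to 3 are there at a start; the rules pass over those that are not, and their reading is None.
Of blank_a, blank_b only 1 to 1 are there at a start; the rules pass over those that are not, and their reading is None.
At some moment in a run one of blank_a, blank_b may be knocked a few centimetres aside while the robot is not near it.
It also fails if it takes over 210 s, if anything falls off the work surface, if the arm or the gripper's body presses on something with over 40 N, if the wrist force passes 120 N, or if a joint passes its speed limit or range.

## Working session

There is one attempt and no reset: what is moved stays moved. The work goes in short steps, Python scripts to look and compute and a tool call to move; the robot and the scene stay as the last step left them, time stands still between calls to the robot, and variables do not carry over. Pictures are saved under pics/ and viewed, about 12 in all and at most 16, crops included, and the job is handed in when it is done.

Besides the shell and the picture viewer there is one more tool, called after "Request:" in YAML: its name, and indented under it one key for each argument. arm_command: Moves the arm, as the interface text tells. Its arguments: {"type":"object","properties":{"rows":{"type":"string"},"jaw":{"type":"number"},"squeeze":{"type":"number"}},"required":["rows"]}

```bash
mkdir -p pics; ls
cat > h.py <<'E'
import numpy as np, cv2
from station import monitor, vision, workorder
def cam(name):
    o=monitor.get_obs(); d=vision.get_image(name); f=d["frame"].shape[0]/2/np.tan(np.radians(d["vfov"])/2)
    d["f"]=f
    if "T_tool_cam" in d:
        Rt=cv2.Rodrigues(np.array(o["tool_rot"],float))[0]; T=np.array(d["T_tool_cam"])
        Rc=Rt@T[:3,:3]; c=Rt@T[:3,3]+np.array(o["tool_pos"]); d["R"]=Rc.T; d["t"]=-Rc.T@c
    return d
def save(d,fn): cv2.imwrite(fn,d["frame"][:,:,::-1])
def pix2w(d,u,v,z):
    R=np.array(d["R"]);t=np.array(d["t"]); c=-R.T@t
    r=R.T@np.array([(u-d["cx"])/d["f"],(v-d["cy"])/d["f"],1]); return c+r*(z-c[2])/r[2]
def proj(d,X):
    p=np.array(d["R"])@np.array(X)+np.array(d["t"]); return d["cx"]+d["f"]*p[0]/p[2], d["cy"]+d["f"]*p[1]/p[2]
E
python3 - <<'E'
from h import *
import pickle
for n in("scene","top"):
    d=cam(n); save(d,f"pics/{n}0.png"); pickle.dump(d,open(n+".pkl","wb")); R=np.array(d["R"]);print(n,d["vfov"],d["cx"],d["cy"],(-R.T@np.array(d["t"])).round(3),R.round(2).tolist())
print(monitor.get_obs())
E
```

```text
pics
scene 46.63856394458983 313.79219719695965 239.20501481968972 [-0.018  0.872  1.089] [[-0.86, -0.52, -0.0], [-0.38, 0.62, -0.69], [0.36, -0.59, -0.73]]
top 46.891470580408914 326.4984800955917 244.18286394797985 [0.379 0.098 1.553] [[0.01, -1.0, -0.01], [-1.0, -0.01, -0.07], [0.07, 0.01, -1.0]]
{'t': 0.1, 'q': array([-1.36298649e+00,  5.32689381e-02,  1.61416917e+00,  1.44627862e-05,
        1.47602068e+00, -1.19004409e-01]), 'dq': array([ 4.06005389e-04, -2.23538436e-03, -1.91073826e-03, -9.93562759e-06,
        6.95238488e-04,  1.55374722e-03]), 'effort': array([ 1.27515568e-04, -3.94899738e+01, -3.71363139e+01, -1.80286415e-04,
        3.88847271e-03, -1.30332660e-05]), 'tool_pos': array([ 0.20055151, -0.59148537,  0.30279197]), 'tool_rot': array([-3.09790293e+00, -5.10771522e-01,  1.07460077e-04]), 'contact_force': array([0.11581066, 0.82136573, 0.33419699]), 'wrist_torque': array([-0.07007459,  0.01158953, -0.03278351]), 'opening': 0.08548302660466729}
```

View pics/top0.png

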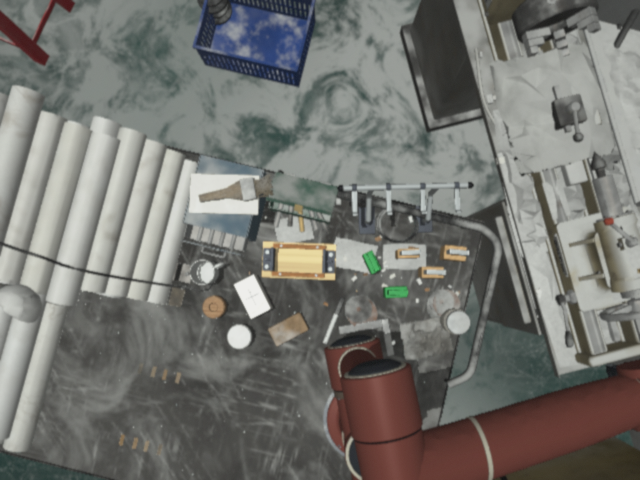

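View pics/scene0.png

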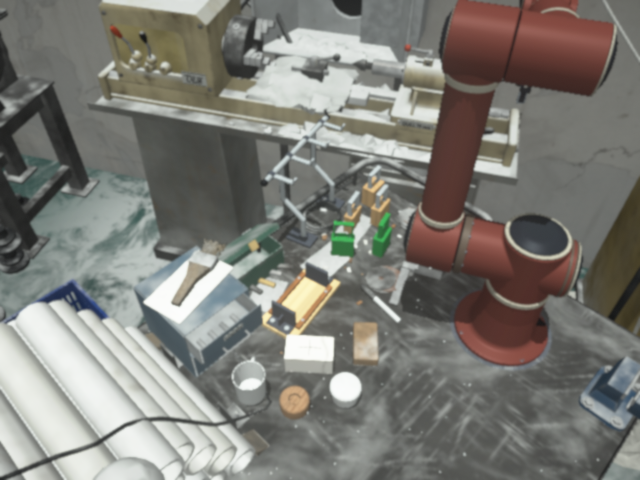

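Run:
```python
from h import *
import pickle
d=pickle.load(open("top.pkl","rb"));s=pickle.load(open("scene.pkl","rb"))
im=d["frame"][:,:,::-1]
cv2.imwrite("pics/crop1.png",cv2.resize(im[165:365,185:485],None,fx=2.66,fy=2.66,interpolation=cv2.INTER_CUBIC)[:, :800])
P=lambda u,v,z:pix2w(d,u,v,z).round(3)
for n,u,v,z in [("blank",252,297,.055),("brown",288,330,.04),("p1",408,254,.108),("p2",433,272,.108),("p3",457,253,.108),("cradle",299,261,.02),("stopL",267,260,.07),("stopR",330,261,.07),("g1",372,262,.11),("cup",205,272,.077),("h4",356,200,.235),("h3",388,200,.235),("h2",421,198,.235),("h1",458,196,.235)]: 
    X=P(u,v,z);print(n,X,np.round(proj(s,X)))
```

```text
blank [0.332 0.311 0.055] [310. 347.]
brown [0.244 0.214 0.04 ] [366. 336.]
p1 [ 0.45  -0.102  0.108] [354. 199.]
p2 [ 0.404 -0.167  0.108] [381. 191.]
p3 [ 0.454 -0.229  0.108] [374. 172.]
cradle [0.432 0.188 0.02 ] [301. 299.]
stopL [0.432 0.271 0.07 ] [281. 310.]
stopR [0.431 0.102 0.07 ] [320. 262.]
g1 [ 0.428 -0.008  0.11 ] [343. 224.]
cup [0.398 0.435 0.077] [250. 371.]
h4 [0.572 0.04  0.235] [283. 176.]
h3 [ 0.573 -0.036  0.235] [299. 159.]
h2 [ 0.579 -0.115  0.235] [314. 142.]
h1 [ 0.584 -0.204  0.235] [330. 124.]
```

View pics/crop1.png

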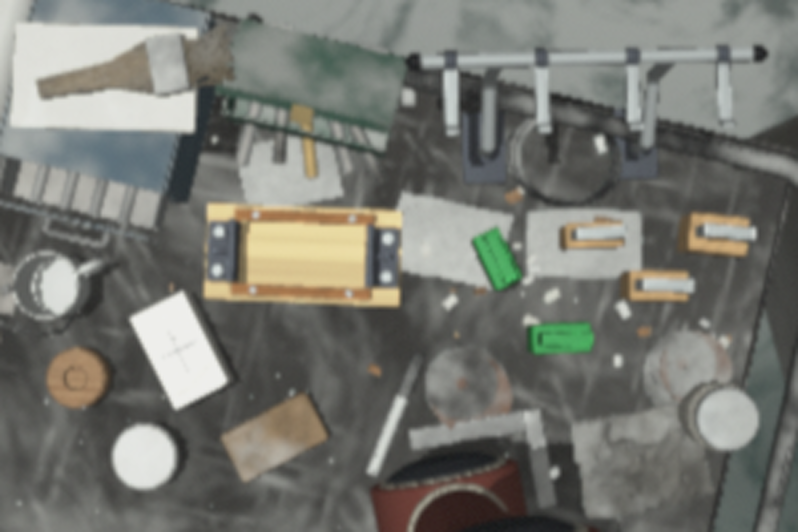

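Candidates: orange-brown wood packers with light handles at top-picture pixels (408,254), (433,272), (457,253) are the three wanted ones. The green ones at (372,262) and (397,292) are look-alikes. The blank is the white block with a pencilled cross at (252,297), not the brown brick at (288,330). The cup has its handle at (205,272), and there's also a plain white pot at (239,337). I'll move over the packers for a close view.

Request:
arm_command:
  rows: "200 410 90 0 0 71;200 410 90 0 0 71;200 410 90 0 0 71;200 410 90 0 0 71;200 410 90 0 0 71;200 410 90 0 0 71;200 410 90 0 0 71;200 410 90 0 0 71;200 410 90 0 0 71;200 410 90 0 0 71;200 410 90 0 0 71"
  jaw: 1

```text
t: 1.48
tool_pos: [0.4001, -0.1824, 0.3921]
tool_rot: [-2.227, -2.212, 0.003]
contact_force: [0.5, -0.5, 0.8]
opening: 0.0853
```

Run:
```python
from h import *
import pickle
d=cam("wrist");save(d,"pics/w1.png");pickle.dump(d,open("w1.pkl","wb"));print(d["vfov"],np.array(d["T_tool_cam"]).round(3).tolist())
o=monitor.get_obs();print(o["tool_pos"],o["tool_rot"],o["q"])
```

```text
65.39565816079165 [[0.0, -0.953, -0.304, 0.078], [1.0, 0.0, 0.0, -0.0], [0.0, -0.304, 0.953, -0.071], [0.0, 0.0, 0.0, 1.0]]
[ 0.40009555 -0.18240428  0.39219787] [-2.22726389 -2.21215227  0.00237017] [-5.96822556e-01 -4.43306746e-01  1.89748609e+00 -1.02552171e-03
  1.69008899e+00 -5.90135339e-01]
```

View pics/w1.png

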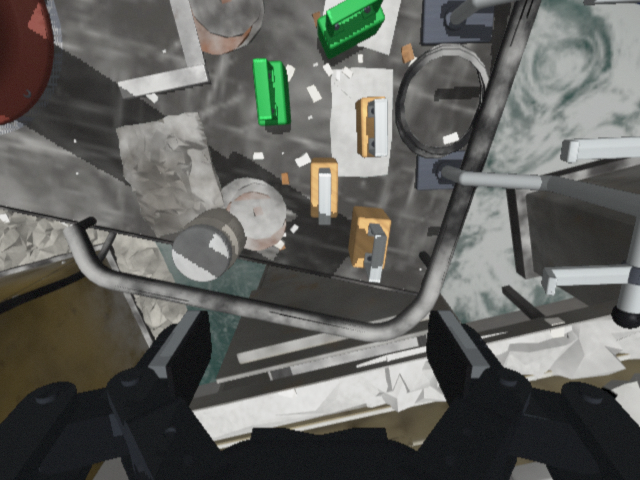

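Run:
```python
from h import *
import pickle
d=pickle.load(open("w1.pkl","rb"));im=d["frame"][:,:,::-1]
cv2.imwrite("pics/crop2.png",cv2.resize(im[85:295,290:430],None,fx=2.8,fy=2.8,interpolation=cv2.INTER_CUBIC))
for n,a in [("P1",(380,98,380,157)),("P2",(323,167,325,225)),("P3",(377,223,375,281))]:
    A=pix2w(d,a[0],a[1],.111);B=pix2w(d,a[2],a[3],.111);print(n,A.round(3),B.round(3),((A+B)/2).round(3),np.hypot(*(A-B)[:2]).round(3))
for n,z,pts in [("P2",.062,((311,180),(338,180))),("P3",.062,((350,250),(391,250))),("P1",.062,((360,125),(389,125)))]:
    print(n,[pix2w(d,*p,z).round(4) for p in pts])
```

```text
P1 [ 0.453 -0.084  0.111] [ 0.456 -0.135  0.111] [ 0.455 -0.11   0.111] 0.051
P2 [ 0.403 -0.144  0.111] [ 0.405 -0.199  0.111] [ 0.404 -0.172  0.111] 0.056
P3 [ 0.455 -0.198  0.111] [ 0.456 -0.259  0.111] [ 0.456 -0.228  0.111] 0.061
P2 [array([ 0.3907, -0.1628,  0.062 ]), array([ 0.4195, -0.1629,  0.062 ])]
P3 [array([ 0.4339, -0.242 ,  0.062 ]), array([ 0.4803, -0.2423,  0.062 ])]
P1 [array([ 0.4415, -0.107 ,  0.062 ]), array([ 0.4712, -0.1072,  0.062 ])]
```

View pics/crop2.png

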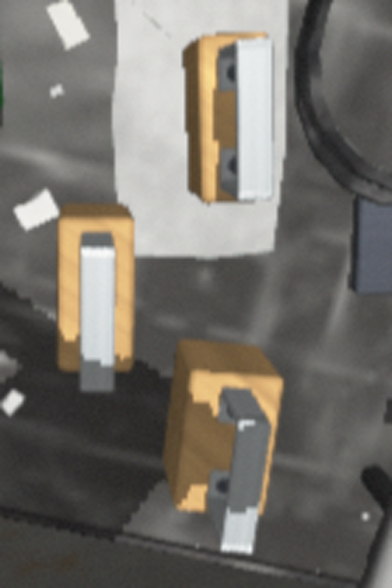

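P3 (tops ~33 px ≈ 37 mm) is the thickest; P2 ≈ 29 mm; P1 thinner. I'll handle the blank first, with a close look from above it.

Request:
arm_command:
  rows: "30 250 -40 0 0 -30;30 250 -40 0 0 -30;30 250 -40 0 0 -30;30 250 -40 0 0 -30;-68 493 -72 0 0 -62;-68 493 -72 0 0 -62;-68 493 -72 0 0 -62;-68 493 -72 0 0 -62;-68 493 -72 0 0 -62;-68 493 -72 0 0 -62;-68 493 -72 0 0 -62"

```text
t: 2.9
tool_pos: [0.3322, 0.3105, 0.3198]
tool_rot: [-3.049, -0.75, 0.001]
contact_force: [0.2, 0.1, -0.6]
opening: 0.0854
```

Run:
```python
from h import *
import pickle
d=cam("wrist");save(d,"pics/w2.png");pickle.dump(d,open("w2.pkl","wb"))
o=monitor.get_obs();print(o["tool_pos"],o["tool_rot"],o["q"])
```

```text
[0.33264513 0.30990802 0.32008442] [-3.04910502e+00 -7.48052187e-01  4.37201638e-04] [ 0.58514653 -0.38401617  1.97231609  0.00203956  1.55285683  1.67474015]
```

View pics/w2.png

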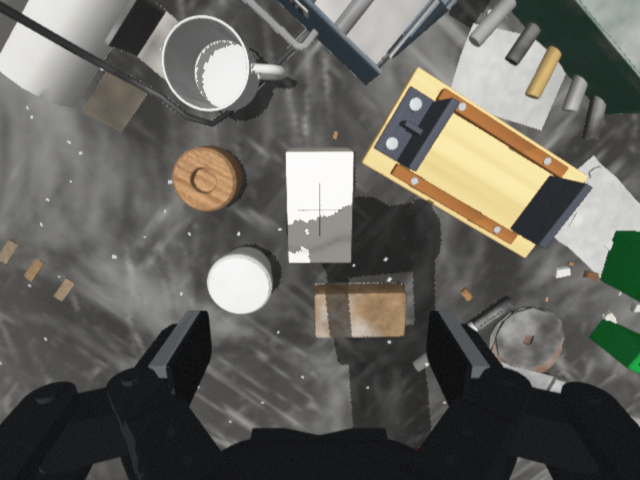

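Run:
```python
from h import *
import pickle
d=pickle.load(open("w2.pkl","rb"))
C=[pix2w(d,u,v,.055) for u,v in [(286,150),(353,149),(351,263),(289,262)]];print(np.round(C,4).tolist())
print("blank c",np.mean(C,0).round(4),"cross",pix2w(d,320,210,.055).round(4))
for a,b in((0,1),(1,2),(3,2),(0,3)):
    v=C[b]-C[a];print(np.hypot(*v[:2]).round(4),np.degrees(np.arctan2(v[1],v[0])).round(1))
B=[pix2w(d,u,v,.015) for u,v in [(417,67),(362,165),(527,257),(590,182)]];print(np.round(B,4).tolist(),np.mean(B,0).round(4))
for a,b in((0,1),(1,2),(3,2),(0,3)):
    v=B[b]-B[a];print(np.hypot(*v[:2]).round(4),np.degrees(np.arctan2(v[1],v[0])).round(1))
t=pickle.load(open("top.pkl","rb"))
k=185,165
B=[pix2w(t,185+u/2.66,165+v/2.66,.015) for u,v in [(205,203),(205,300),(400,307),(401,209)]];print(np.round(B,3).tolist(),np.mean(B,0).round(4))
```

```text
[[0.367, 0.3616, 0.055], [0.3949, 0.3102, 0.055], [0.3013, 0.2599, 0.055], [0.2745, 0.313, 0.055]]
blank c [0.3344 0.3111 0.055 ] cross [0.3334 0.3104 0.055 ]
0.0585 -61.5
0.1063 -151.8
0.0594 -63.3
0.1045 -152.3
[[0.4852, 0.2897, 0.015], [0.3849, 0.2905, 0.015], [0.3826, 0.0868, 0.015], [0.4764, 0.0801, 0.015]] [0.4323 0.1868 0.015 ]
0.1003 179.6
0.2037 -90.6
0.094 175.9
0.2098 -92.4
[[0.486, 0.292, 0.015], [0.384, 0.29, 0.015], [0.379, 0.086, 0.015], [0.482, 0.086, 0.015]] [0.4329 0.1886 0.015 ]
```

Request:
arm_command:
  rows: "1.5 1 -150 0 0 0;1.5 1 -150 0 0 0;1.5 1 -150 0 0 0;1.5 1 -200 0 0 0;1.5 1 -230 0 0 0;1.5 1 -230 0 0 0;1.5 1 -230 0 0 0"

```text
t: 3.82
tool_pos: [0.3357, 0.3107, 0.0917]
tool_rot: [-3.049, -0.745, -0.003]
contact_force: [0.3, 0.1, 0.3]
opening: 0.0856
```

Request:
arm_command:
  rows: "0 0 0 0 0 0;0 0 0 0 0 0;0 0 0 0 0 0;0 0 0 0 0 0;0 0 0 0 0 0;0 0 0 0 0 0"
  jaw: 0
  squeeze: 70

```text
t: 4.58
tool_pos: [0.3373, 0.3119, 0.0944]
tool_rot: [-3.047, -0.744, -0.01]
contact_force: [-0.9, -0.1, 6.8]
opening: 0.0593
```

Request:
arm_command:
  rows: "0 0 60 0 0 0;0 0 120 0 0 0;0 0 120 0 0 0;95 -113 120 0 0 61;95 -113 120 0 0 61;95 -113 120 0 0 61;95 -113 120 0 0 61;95 -113 120 0 0 61;95 -113 120 0 0 61;95 -113 120 0 0 61;95 -113 120 0 0 61;95 -113 120 0 0 61"

```text
t: 6.08
tool_pos: [0.432, 0.1989, 0.2138]
tool_rot: [-2.247, -2.184, -0.004]
contact_force: [0.2, 0.5, -5.4]
opening: 0.0587
```

Run:
```python
from h import *
import pickle
d=cam("wrist");save(d,"pics/w3.png");pickle.dump(d,open("w3.pkl","wb"))
o=monitor.get_obs();print(o["tool_pos"],o["tool_rot"],o["q"],o["contact_force"])
```

```text
[0.43214303 0.1989012  0.21409594] [-2.2470064  -2.18442816 -0.0045224 ] [ 0.27112926 -0.243245    2.04165664  0.00842576  1.34438688  0.29747388] [ 0.81166008  0.26326704 -4.70727147]
```

View pics/w3.png

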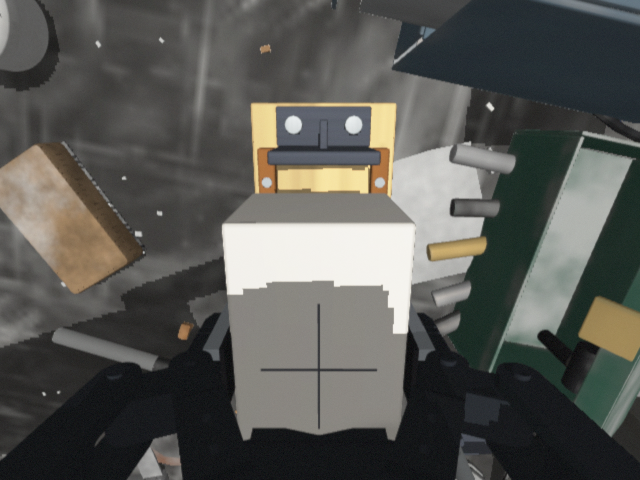

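Run:
```python
from h import *
import pickle
d=pickle.load(open("w3.pkl","rb"))
for u,v,z in[(268,151,.07),(380,151,.07),(268,164,.07),(380,164,.07),(252,103,.015),(396,103,.015),(223,223,.175),(413,223,.175),(319,370,.175),(276,185,.025),(371,185,.025)]: print((u,v),z,pix2w(d,u,v,z).round(4))
```

```text
(268, 151) 0.07 [0.4045 0.2633 0.07  ]
(380, 151) 0.07 [0.4671 0.2615 0.07  ]
(268, 164) 0.07 [0.404  0.2561 0.07  ]
(380, 164) 0.07 [0.4673 0.2544 0.07  ]
(252, 103) 0.015 [0.3882 0.292  0.015 ]
(396, 103) 0.015 [0.4858 0.2892 0.015 ]
(223, 223) 0.175 [0.4038 0.2486 0.175 ]
(413, 223) 0.175 [0.4614 0.247  0.175 ]
(319, 370) 0.175 [0.4315 0.1956 0.175 ]
(276, 185) 0.025 [0.4023 0.2375 0.025 ]
(371, 185) 0.025 [0.4683 0.2357 0.025 ]
```

Request:
arm_command:
  rows: "2.5 0 0 0 0 0;2.5 0 -40 0 0 0;2.5 0 -80 0 0 0;2.5 0 -92 0 0 0;2.5 0 -92 0 0 0;2.5 0 -98 0 0 0;2.5 0 -101 0 0 0;2.5 0 -101 0 0 0"

```text
t: 7.12
tool_pos: [0.4349, 0.199, 0.1135]
tool_rot: [-2.247, -2.185, -0.005]
contact_force: [-0.3, -0.9, -7.4]
opening: 0.0587
```

Request:
arm_command:
  rows: "0 0 -2 0 0 0;0 0 -4 0 0 0;0 0 -5 0 0 0;0 0 -5 0 0 0"

```text
t: 7.62
tool_pos: [0.4352, 0.1991, 0.1094]
tool_rot: [-2.247, -2.185, -0.005]
contact_force: [-3.8, -0.6, 4.4]
opening: 0.0585
```

Request:
arm_command:
  rows: "0 2 0 0 0 0;0 4 0 0 0 0;0 4 0 0 0 0"

```text
t: 8.0
tool_pos: [0.4355, 0.2031, 0.1095]
tool_rot: [-2.247, -2.185, -0.006]
contact_force: [1.3, -2.6, -2.4]
opening: 0.059
```

Request:
arm_command:
  rows: "0 1 0 0 0 0;0 2 0 0 0 0;0 3 0 0 0 0;0 3 0 0 0 0"

```text
t: 8.5
tool_pos: [0.4355, 0.2057, 0.1095]
tool_rot: [-2.248, -2.186, -0.005]
contact_force: [-0.9, -4.2, -1.0]
opening: 0.0591
```

Request:
arm_command:
  rows: "0 1 0 0 0 0;0 2 0 0 0 0;0 3 0 0 0 0;0 3 0 0 0 0"

```text
t: 9.0
tool_pos: [0.4355, 0.2062, 0.1095]
tool_rot: [-2.252, -2.189, 0.004]
contact_force: [-3.0, -17.6, 4.4]
opening: 0.0594
```

Request:
arm_command:
  rows: "0 0 0 0 0 0;0 0 0 0 0 0;0 0 0 0 0 0;0 0 0 0 0 0;0 -1 50 0 0 0;0 -1 100 0 0 0;0 -30 150 0 0 0;0 -60 200 0 0 0;0 -60 230 0 0 0;0 -60 230 0 0 0;0 -60 230 0 0 0"
  jaw: 1

```text
t: 10.38
tool_pos: [0.4351, 0.1464, 0.338]
tool_rot: [-2.25, -2.188, 0.007]
contact_force: [0.6, -0.7, -1.1]
opening: 0.0852
```

Run:
```python
from h import *
import pickle
d=cam("wrist");cv2.imwrite("pics/w4.png",d["frame"][:,:,::-1]);pickle.dump(d,open("w4.pkl","wb"))
o=monitor.get_obs();print(o["tool_pos"],o["tool_rot"],o["q"],o["contact_force"])
```

```text
[0.43490243 0.14639722 0.33739008] [-2.24950668 -2.18781918  0.00826196] [ 1.62317764e-01 -3.75940312e-01  1.93794697e+00 -4.80158355e-05
  1.58597327e+00  1.90119309e-01] [0.2190689  0.01806866 0.08438514]
```

View pics/w4.png

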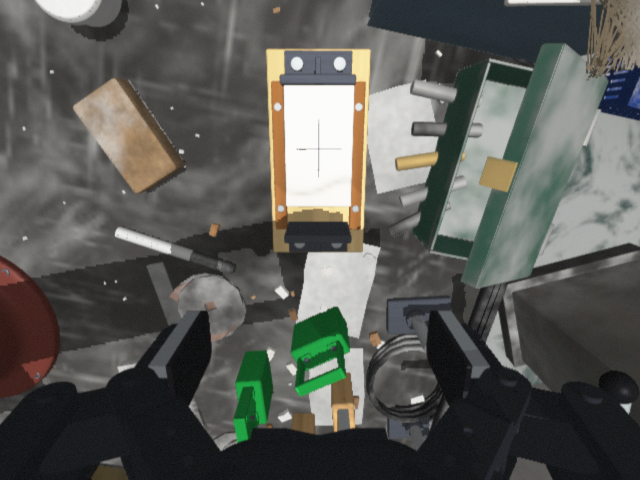

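Run:
```python
from h import *
import pickle
d=pickle.load(open("w4.pkl","rb"))
for u,v,z in[(282,84,.07),(353,84,.07),(318,149,.07),(285,206,.07),(351,206,.07),(287,222,.07),(350,222,.07),(275,120,.025),(366,120,.025),(284,120,.025),(357,120,.025)]: print((u,v),z,pix2w(d,u,v,z).round(4))
cv2.imwrite("pics/c5.png",cv2.resize(d["frame"][40:260,255:380,::-1],None,fx=2.7,fy=2.7,interpolation=cv2.INTER_CUBIC))
```

```text
(282, 84) 0.07 [0.4057 0.2556 0.07  ]
(353, 84) 0.07 [0.4652 0.2539 0.07  ]
(318, 149) 0.07 [0.4344 0.2018 0.07  ]
(285, 206) 0.07 [0.4025 0.1515 0.07  ]
(351, 206) 0.07 [0.4634 0.1498 0.07  ]
(287, 222) 0.07 [0.4035 0.1362 0.07  ]
(350, 222) 0.07 [0.4624 0.1346 0.07  ]
(275, 120) 0.025 [0.3928 0.2275 0.025 ]
(366, 120) 0.025 [0.4816 0.225  0.025 ]
(284, 120) 0.025 [0.4016 0.2272 0.025 ]
(357, 120) 0.025 [0.4728 0.2253 0.025 ]
```

View pics/c5.png

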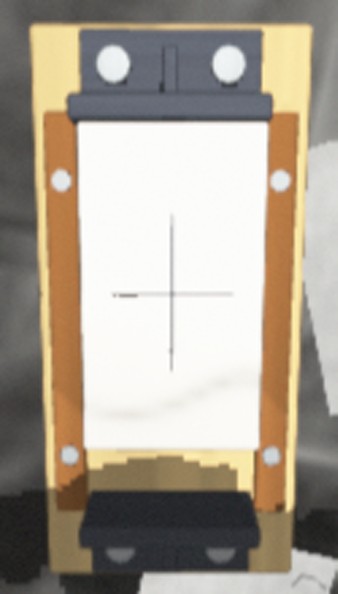

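Blank sits flat and tight at the +y stop. I measure its length at about 104 mm and the gap at about 27–28 mm, so the 26 mm block should suit. Now to P1, gripping its wood first to gauge the thickness.

Request:
arm_command:
  rows: "20 -256 -80 0 0 1.5;20 -256 -80 0 0 1.5;20 -256 -80 0 0 1.5;20 -256 -80 0 0 1.5;20 -256 -80 0 0 1.5;20 -256 -140 0 0 1.5;20 -256 -180 0 0 1.5;20 -256 -218 0 0 1.5;20 -256 -218 0 0 1.5;20 -256 -218 0 0 1.5"
  jaw: 0.65

```text
t: 11.68
tool_pos: [0.4555, -0.1093, 0.1203]
tool_rot: [-2.22, -2.219, 0.008]
contact_force: [-0.1, 0.6, 0.7]
opening: 0.0554
```

Request:
arm_command:
  rows: "0 0 0 0 0 0;0 0 0 0 0 0;0 0 0 0 0 0;0 0 0 0 0 0;0 0 0 0 0 0"
  jaw: 0
  squeeze: 30

```text
t: 12.3
tool_pos: [0.4569, -0.1096, 0.1226]
tool_rot: [2.222, 2.22, -0.005]
contact_force: [-1.0, 1.8, 6.8]
opening: 0.0255
```

Request:
arm_command:
  rows: "0 0 0 0 0 0;0 0 0 0 0 0;0 0 0 0 0 0;0 0 37 0 0 0;0 0 37 0 0 0;0 0 37 0 0 0"
  jaw: 0.5

```text
t: 13.05
tool_pos: [0.4566, -0.1095, 0.1591]
tool_rot: [-2.222, -2.22, 0.005]
contact_force: [-0.4, 0.8, -0.0]
opening: 0.0429
```

Request:
arm_command:
  rows: "0 0 0 0 0 0;0 0 0 0 0 0;0 0 0 0 0 0;0 0 0 0 0 0;0 0 0 0 0 0"
  jaw: 0
  squeeze: 60

```text
t: 13.68
tool_pos: [0.4565, -0.1095, 0.1589]
tool_rot: [-2.222, -2.22, 0.005]
contact_force: [0.8, -0.8, -1.1]
opening: 0.0104
```

Request:
arm_command:
  rows: "0 0 60 0 0 0;0 0 120 0 0 0;0 0 150 0 0 10;-24 60 150 0 0 20;-24 246 150 0 0 88.5;-24 246 150 0 0 88.5;-24 246 150 0 0 88.5;-24 246 150 0 0 88.5;-24 246 150 0 0 88.5;-24 246 150 0 0 88.5;-24 246 150 0 0 88.5;-24 246 150 0 0 88.5"

```text
t: 15.18
tool_pos: [0.4324, 0.1365, 0.3088]
tool_rot: [0.044, 3.139, -0.004]
contact_force: [0.0, 0.1, -0.4]
opening: 0.0104
```

Run:
```python
from h import *
import pickle
o=monitor.get_obs();print(o["tool_pos"],o["tool_rot"],o["q"],o["contact_force"])
d=cam("wrist");cv2.imwrite("pics/w6.png",d["frame"][:,:,::-1]);pickle.dump(d,open("w6.pkl","wb"))
```

```text
[0.43242852 0.13653627 0.30879649] [ 0.04351526  3.1394511  -0.00437594] [ 0.1428768  -0.38160477  1.98913257 -0.00304222  1.53268571 -1.40008592] [ 0.03548168  0.09242174 -0.42271794]
```

View pics/w6.png

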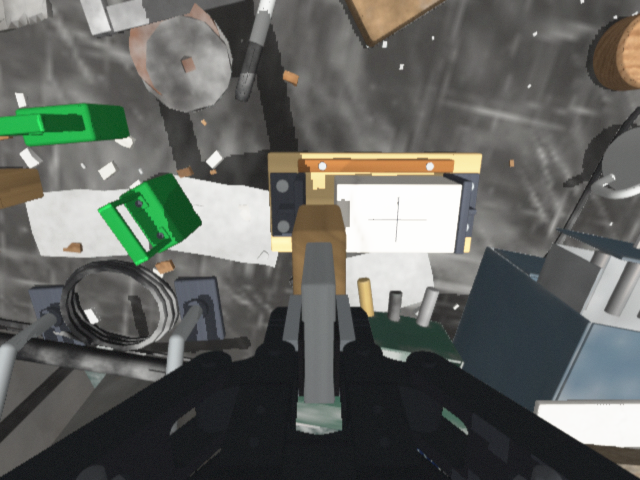

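Run:
```python
from h import *
import pickle
d=pickle.load(open("w6.pkl","rb"))
for u,v,z in[(297,207,.153),(346,207,.153),(335,186,.07),(336,252,.07),(304,178,.07),(304,230,.07),(462,178,.07),(460,250,.07),(459,178,.07)]: print((u,v),z,pix2w(d,u,v,z).round(4))
cv2.imwrite("pics/c7.png",cv2.resize(d["frame"][140:300,255:485,::-1],None,fx=3.4,fy=3.4,interpolation=cv2.INTER_CUBIC))
```

```text
(297, 207) 0.153 [0.4037 0.1235 0.153 ]
(346, 207) 0.153 [0.4045 0.1537 0.153 ]
(335, 186) 0.07 [0.4049 0.1502 0.07  ]
(336, 252) 0.07 [0.4629 0.1502 0.07  ]
(304, 178) 0.07 [0.3977 0.1247 0.07  ]
(304, 230) 0.07 [0.4421 0.123  0.07  ]
(462, 178) 0.07 [0.4012 0.2547 0.07  ]
(460, 250) 0.07 [0.4639 0.2586 0.07  ]
(459, 178) 0.07 [0.4011 0.2522 0.07  ]
```

View pics/c7.png

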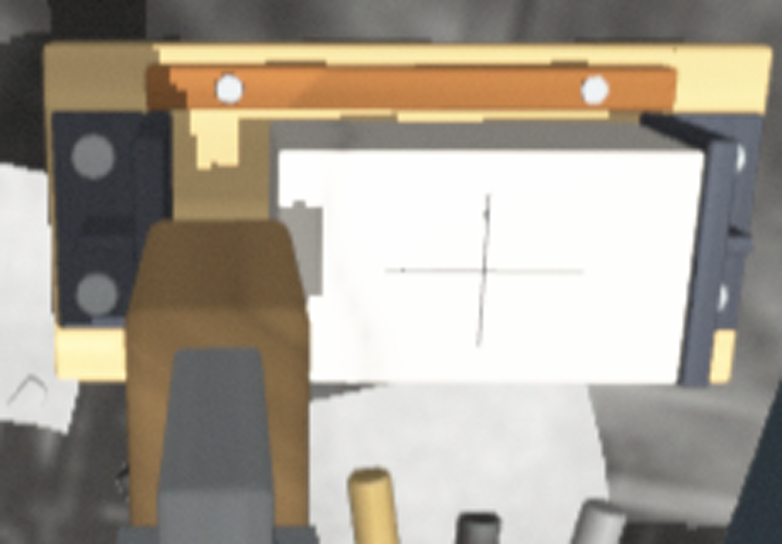

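Request:
arm_command:
  rows: "0 0.5 -40 0 0 0;0 0.5 -72 0 0 0;0 0.5 -72 0 0 0;0 0.5 -72 0 0 0;0 0.5 -77 0 0 0;0 0.5 -81 0 0 0;0 0.5 -85 0 0 0;0 0.5 -88 0 0 0;0 0.5 -88 0 0 0"

```text
t: 16.35
tool_pos: [0.4323, 0.137, 0.2204]
tool_rot: [0.044, 3.14, -0.005]
contact_force: [-0.1, -0.5, -1.6]
opening: 0.0103
```

Request:
arm_command:
  rows: "0 0 -6 0 0 0;0 0 -12 0 0 0;0 0 -18 0 0 0;0 0 -24 0 0 0;0 0 -30 0 0 0;0 0 -36 0 0 0;0 0 -42 0 0 0;0 0 -42 0 0 0"

```text
t: 17.35
tool_pos: [0.4319, 0.1369, 0.1777]
tool_rot: [-0.044, -3.141, 0.005]
contact_force: [-0.2, -0.4, -1.4]
opening: 0.0104
```

Entering freely; now test the play sideways while just above the floor.

Request:
arm_command:
  rows: "0 1 0 0 0 0;0 2 0 0 0 0;0 3 0 0 0 0;0 3 0 0 0 0"

```text
t: 17.85
tool_pos: [0.4321, 0.1397, 0.1781]
tool_rot: [0.044, 3.141, -0.007]
contact_force: [-1.2, -4.3, 1.8]
opening: 0.0105
```

Request:
arm_command:
  rows: "0 -2 0 0 0 0;0 -4 0 0 0 0;0 -5 0 0 0 0;0 -5 0 0 0 0"

```text
t: 18.35
tool_pos: [0.4321, 0.135, 0.1781]
tool_rot: [0.045, 3.141, -0.005]
contact_force: [1.1, 1.2, -1.7]
opening: 0.0102
```

Request:
arm_command:
  rows: "0 -1 0 0 0 0;0 -2 0 0 0 0;0 -2 0 0 0 0"

```text
t: 18.73
tool_pos: [0.4321, 0.1336, 0.1783]
tool_rot: [0.045, 3.141, -0.001]
contact_force: [-0.1, 5.9, -0.4]
opening: 0.0107
```

Request:
arm_command:
  rows: "0 2.5 0 0 0 0;0 2.5 0 0 0 0;0 2.5 0 0 0 0"

```text
t: 19.1
tool_pos: [0.4321, 0.1358, 0.1782]
tool_rot: [0.045, 3.141, -0.002]
contact_force: [-0.8, -0.3, -0.5]
opening: 0.0108
```

Request:
arm_command:
  rows: "0 1.2 0 0 0 0;0 1.2 0 0 0 0;0 1.2 0 0 0 0"

```text
t: 19.48
tool_pos: [0.4321, 0.137, 0.1782]
tool_rot: [0.045, 3.141, -0.003]
contact_force: [-0.4, -0.3, -0.3]
opening: 0.0104
```

Request:
arm_command:
  rows: "0 1.2 0 0 0 0;0 1.2 0 0 0 0;0 1.2 0 0 0 0"

```text
t: 19.85
tool_pos: [0.4321, 0.1381, 0.1783]
tool_rot: [0.045, 3.141, -0.003]
contact_force: [-1.0, -1.5, 0.1]
opening: 0.0106
```

Request:
arm_command:
  rows: "0 1.2 0 0 0 0;0 1.2 0 0 0 0;0 1.2 0 0 0 0"

```text
t: 20.23
tool_pos: [0.4321, 0.1392, 0.1784]
tool_rot: [0.045, 3.141, -0.004]
contact_force: [-0.7, -2.2, 1.7]
opening: 0.0107
```

Request:
arm_command:
  rows: "0 1.2 0 0 0 0;0 1.2 0 0 0 0;0 1.2 0 0 0 0"

```text
t: 20.6
tool_pos: [0.4323, 0.1402, 0.1785]
tool_rot: [0.045, 3.141, -0.005]
contact_force: [-0.8, -5.0, 1.6]
opening: 0.0104
```

Free play is about 2.5 mm, which points to the snug fit and agrees with the image. Centre, seat and release.

Request:
arm_command:
  rows: "0 -3.2 0 0 0 0;0 -3.2 -2 0 0 0;0 -3.2 -4 0 0 0;0 -3.2 -6 0 0 0;0 -3.2 -6 0 0 0"

```text
t: 21.22
tool_pos: [0.4325, 0.1372, 0.1729]
tool_rot: [0.045, 3.14, -0.004]
contact_force: [-0.0, 0.6, 1.5]
opening: 0.0104
```

Request:
arm_command:
  rows: "0 0 0 0 0 0;0 0 0 0 0 0;0 0 0 0 0 0;0 0 0 0 0 0;0 0 40 0 0 0;0 0 80 0 0 0;0 0 130 0 0 0;0 -40 160 0 0 -40;0 -60 160 0 0 -60;0 -60 160 0 0 -90;0 -60 160 0 0 -90;0 -60 160 0 0 -90"
  jaw: 0.4

```text
t: 22.72
tool_pos: [0.4324, 0.0771, 0.3329]
tool_rot: [-1.468, -2.777, 0.004]
contact_force: [-0.3, -0.3, -0.8]
opening: 0.0341
```

Run:
```python
from h import *
import pickle
o=monitor.get_obs();print(o["tool_pos"],o["tool_rot"],o["q"],o["contact_force"])
d=cam("wrist");cv2.imwrite("pics/w8.png",d["frame"][:,:,::-1]);pickle.dump(d,open("w8.pkl","wb"))
```

```text
[0.43240356 0.07705152 0.33287914] [-1.46775723 -2.77720813  0.00437943] [ 0.00767794 -0.43080477  1.98516229 -0.00227531  1.58889166 -0.59078253] [-0.3392099  -0.26878522 -0.8364779 ]
```

View pics/w8.png

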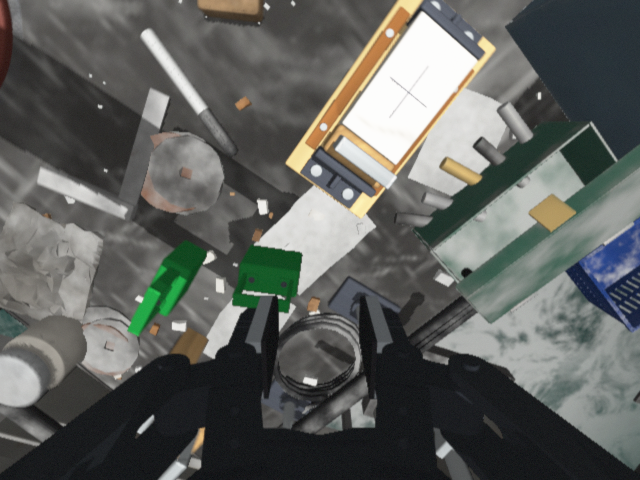

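Run:
```python
from h import *
import pickle
d=pickle.load(open("w1.pkl","rb"));t=pickle.load(open("top.pkl","rb"));s=pickle.load(open("scene.pkl","rb"))
for n,(u,v) in dict(h4=(452,132),h3=(544,130),h2=(634,121),h1=(726,123)).items():
    X=pix2w(t,185+u/2.66,165+v/2.66,.248);print(n,"tip",X.round(4),"w1 px",np.round(proj(d,X)))
for p in((410,61),(765,52)): print("rail",pix2w(t,185+p[0]/2.66,165+p[1]/2.66,.24).round(4))
print(pix2w(d,565,150,.248),pix2w(d,546,283,.248))
im=d["frame"][100:320,500:640,::-1];A=cv2.resize(im,None,fx=2.7,fy=2.7,interpolation=cv2.INTER_CUBIC)
im=t["frame"][170:235,330:480,::-1];B=cv2.resize(im,None,fx=2.6,fy=2.6,interpolation=cv2.INTER_CUBIC)
C=np.zeros((600,800,3),np.uint8);C[:A.shape[0],:A.shape[1]]=A;C[:B.shape[0],400:400+B.shape[1]]=B
e=s["frame"][100:260,250:410,::-1];E=cv2.resize(e,None,fx=2.4,fy=2.4,interpolation=cv2.INTER_CUBIC);C[200:200+E.shape[0],400:400+E.shape[1]]=E
cv2.imwrite("pics/c9.png",C)
```

```text
h4 tip [0.5355 0.0433 0.248 ] w1 px [ 635. -244.]
h3 tip [ 0.538  -0.0386  0.248 ] w1 px [599. -20.]
h2 tip [ 0.5469 -0.1187  0.248 ] w1 px [583. 147.]
h1 tip [ 0.5459 -0.2004  0.248 ] w1 px [554. 282.]
rail [0.6003 0.0812 0.24  ]
rail [ 0.6114 -0.2375  0.24  ]
[ 0.53714755 -0.12004267  0.248     ] [ 0.5409006  -0.20076838  0.248     ]
```

View pics/c9.png

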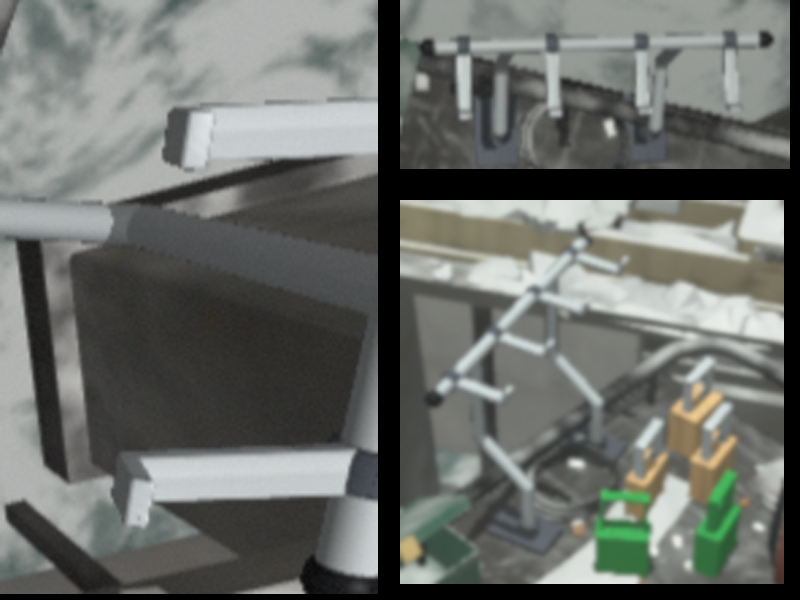

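The rack runs from h4 (0.560, 0.045) to h1 (0.569, -0.200) with a yaw of about 2°. Next is P2: grip it at the bar's +y end so the fingers clear the hook arm.

Request:
arm_command:
  rows: "-28 -227 -60 0 0 -34;-28 -227 -60 0 0 -34;-28 -227 -60 0 0 -34;-28 -227 -60 0 0 -34;-28 -227 -60 0 0 -34;-28 -227 -120 0 0 -34;-28 -227 -150 0 0 -34;-28 -227 -173 0 0 -34;-28 -227 -173 0 0 -34;-28 -227 -173 0 0 -34"
  jaw: 0.45

```text
t: 24.02
tool_pos: [0.4052, -0.1498, 0.1612]
tool_rot: [2.218, 2.224, -0.003]
contact_force: [-0.0, 0.6, 0.3]
opening: 0.0385
```

Request:
arm_command:
  rows: "0 0 0 0 0 0;0 0 0 0 0 0;0 0 0 0 0 0;0 0 0 0 0 0;0 0 0 0 0 0"
  jaw: 0
  squeeze: 70

```text
t: 24.65
tool_pos: [0.4061, -0.1502, 0.1631]
tool_rot: [2.216, 2.223, -0.002]
contact_force: [-0.6, 1.6, 7.1]
opening: 0.0104
```

Request:
arm_command:
  rows: "0 0 60 0 0 0;0 0 120 0 0 0;0 0 158 0 0 0;44 135 158 0 0 2;44 135 158 0 0 2;44 135 158 0 0 2;44 135 158 0 0 2;44 135 158 0 0 2"

```text
t: 25.65
tool_pos: [0.4499, -0.0157, 0.3209]
tool_rot: [2.177, 2.261, -0.002]
contact_force: [-0.5, -0.6, -0.8]
opening: 0.01
```

Run:
```python
from h import *
import pickle
o=monitor.get_obs();print(o["tool_pos"],o["tool_rot"],o["q"],o["contact_force"])
s=cam("scene");w=cam("wrist");pickle.dump((s,w),open("w10.pkl","wb"))
A=cv2.resize(s["frame"][60:260,230:400,::-1],None,fx=2.9,fy=2.9,interpolation=cv2.INTER_CUBIC)[:600]
B=cv2.resize(w["frame"][:,:,::-1],(300,225),interpolation=cv2.INTER_AREA)
t=cam("top");D=cv2.resize(t["frame"][160:290,330:480,::-1],None,fx=2,fy=2,interpolation=cv2.INTER_CUBIC)
C=np.zeros((600,800,3),np.uint8);C[:A.shape[0],:A.shape[1]]=A;C[:225,500:]=B;C[240:500,500:800]=D
cv2.imwrite("pics/c10.png",C)
```

```text
[ 0.44985968 -0.0157009   0.32090571] [ 2.1772887   2.26077156 -0.00229365] [-0.19919429 -0.39708679  1.98055028 -0.00276671  1.55650776 -0.23677389] [-0.50591716 -0.57915064 -0.81466071]
```

View pics/c10.png

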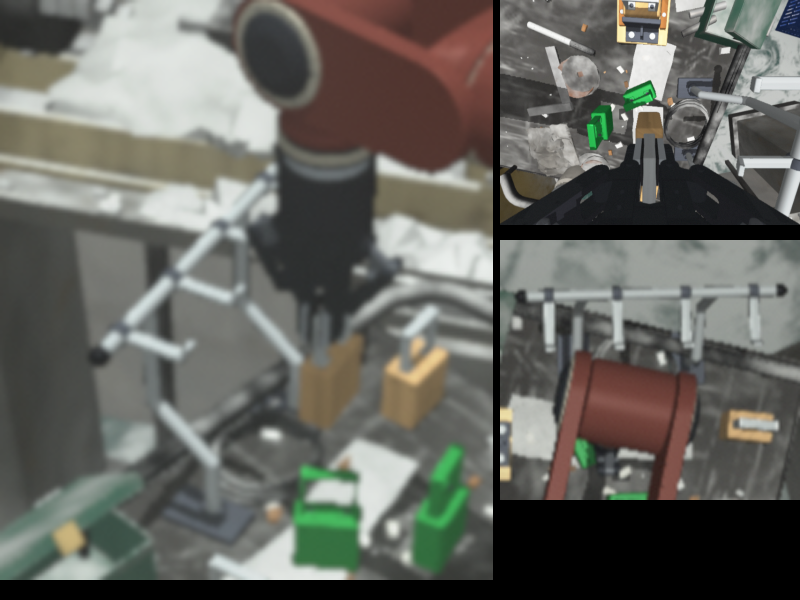

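Run:
```python
from h import *
import pickle
s,w=pickle.load(open("w10.pkl","rb"))
for u,v in((548,177),(505,352)): print(pix2w(w,u,v,.248).round(4))
for X in([.535,-.0375,.248],[.532,.0445,.248],[.563,-.0375,.235],[.560,.0445,.235]): print(np.round(proj(w,X)))
C=np.vstack([cv2.resize(w["frame"][130:230,500:640,::-1],None,fx=3,fy=3,interpolation=cv2.INTER_CUBIC),cv2.resize(w["frame"][300:400,460:600,::-1],None,fx=3,fy=3,interpolation=cv2.INTER_CUBIC)])
cv2.imwrite("pics/c11.png",C)
```

```text
[0.5348 0.045  0.248 ]
[ 0.5332 -0.0327  0.248 ]
[507. 361.]
[540. 178.]
[552. 347.]
[589. 176.]
```

View pics/c11.png

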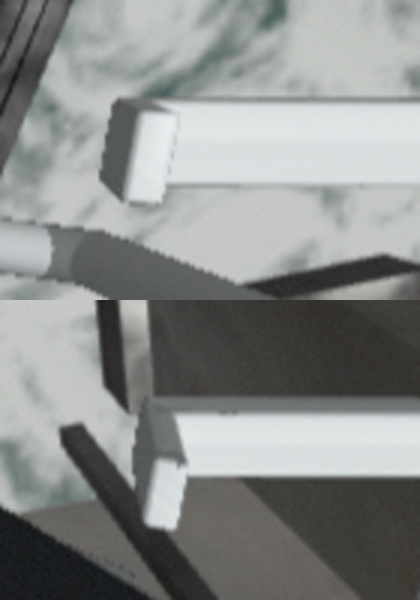

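Request:
arm_command:
  rows: "40 -1.5 0 0 0 0;80 -1.5 0 0 0 0;112 -1.5 0 0 0 0;112 -1.5 0 0 0 0;112 -1.5 0 0 0 0;112 -1.5 -10 0 0 0;112 -1.5 -20 0 0 0;112 -1.5 -24 0 0 0;112 -1.5 -24 0 0 0"

```text
t: 26.92
tool_pos: [0.5615, -0.0175, 0.2963]
tool_rot: [2.179, 2.26, -0.003]
contact_force: [-0.6, 0.5, -1.7]
opening: 0.0099
```

Request:
arm_command:
  rows: "0 0 -2 0 0 0;0 0 -4 0 0 0;0 0 -5 0 0 0;0 0 -6 0 0 0;0 0 -6 0 0 0"

```text
t: 27.55
tool_pos: [0.5617, -0.0175, 0.2919]
tool_rot: [2.179, 2.26, -0.002]
contact_force: [-3.8, 0.5, 5.7]
opening: 0.0098
```

Request:
arm_command:
  rows: "0 0 0 0 0 0;0 0 0 0 0 0;0 0 0 0 0 0;0 0 0 0 0 0;0 0 0 0 0 0"
  jaw: 0.27

```text
t: 28.18
tool_pos: [0.5616, -0.0175, 0.2917]
tool_rot: [2.179, 2.26, -0.002]
contact_force: [0.8, -0.7, -0.6]
opening: 0.0232
```

Request:
arm_command:
  rows: "0 0 10 0 0 0;0 0 20 0 0 0;0 0 40 0 0 0;0 0 70 0 0 0;0 0 90 0 0 0;-60 -60 90 0 0 -2;-106 -180 90 0 0 -2;-106 -190 90 0 0 -2;-106 -190 90 0 0 -2;-106 -190 90 0 0 -2"

```text
t: 29.42
tool_pos: [0.4549, -0.2092, 0.3826]
tool_rot: [2.222, 2.216, -0.002]
contact_force: [-0.2, -0.7, 0.2]
opening: 0.023
```

Run:
```python
from h import *
import pickle
o=monitor.get_obs();print(o["tool_pos"],o["tool_rot"],o["q"],o["contact_force"])
s=cam("scene");w=cam("wrist");t=cam("top");pickle.dump((s,w,t),open("w12.pkl","wb"))
A=cv2.resize(s["frame"][60:260,230:400,::-1],None,fx=2.5,fy=2.5,interpolation=cv2.INTER_CUBIC)
B=cv2.resize(w["frame"][60:460,200:600,::-1],(370,370),interpolation=cv2.INTER_AREA)
C=np.zeros((600,800,3),np.uint8);C[:A.shape[0],:A.shape[1]]=A;C[:370,430:]=B
D=cv2.resize(t["frame"][170:280,330:500,::-1],None,fx=2,fy=2);C[375:595,430:770]=D
cv2.imwrite("pics/c12.png",C)
```

```text
[ 0.4548521  -0.20924516  0.38257381] [ 2.22171442  2.21621592 -0.00226649] [-0.57901906 -0.28552308  1.79421869 -0.0021384   1.629771   -0.57667048] [-0.18613541 -0.67123242  0.17046846]
```

View pics/c12.png

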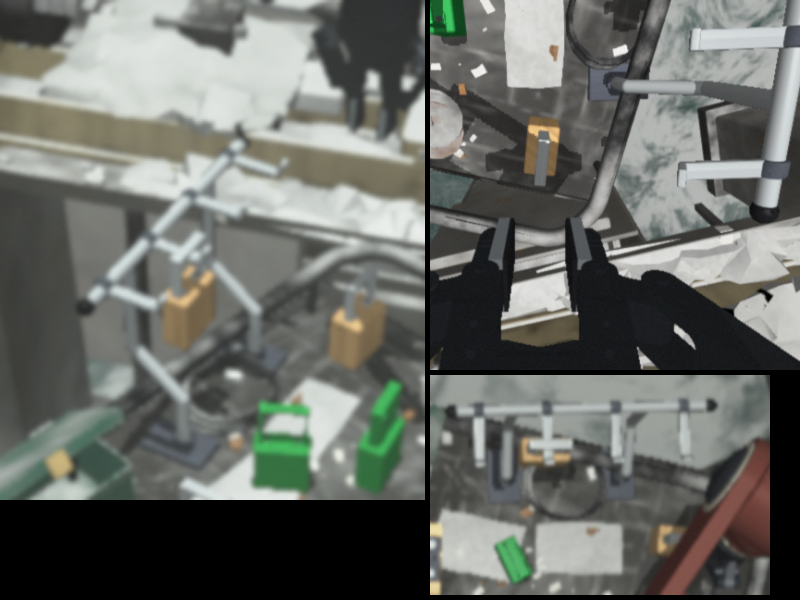

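Run:
```python
from h import *
import pickle
s,w,t=pickle.load(open("w12.pkl","rb"))
for u,v,z in((321,261,.111),(321,200,.111),(311,261,.111),(331,261,.111),(305,192,.062),(342,192,.062)): print((u,v),pix2w(w,u,v,z).round(4))
g=w["frame"][190:275,295:350].astype(int)
# bright low-saturation (steel) vs wood rows
sat=(g.max(2)-g.min(2)); m=(sat<25)
for r in range(0,85,5): print(190+r,"".join("#" if x else "." for x in m[r]), "".join(str(min(9,x//26)) for x in g[r,:,1]))
# green-coded same check: hook tips h1,h2
for X in([.541,-.202,.248],[.538,-.1205,.248]): print(np.round(proj(w,X)))
```

```text
(321, 261) [ 0.4577 -0.2599  0.111 ]
(321, 200) [ 0.4576 -0.1995  0.111 ]
(311, 261) [ 0.448  -0.2599  0.111 ]
(331, 261) [ 0.4675 -0.2599  0.111 ]
(305, 192) [ 0.4412 -0.2009  0.062 ]
(342, 192) [ 0.4801 -0.2009  0.062 ]
190 ############...............................############ 2322323332223333333333333333333333333333333333333333333
195 ###########..................................########## 1111122222345665555554444443333333333333333333332222333
200 ##########....................................######### 1111111112367777777777766677777766666777777764322222222
205 ##########.............##########.............######### 1111111112333344447777444444444444777776666653222222223
210 #########.............############...........########## 1111111122333333333333344444444444467777777642222222222
215 #########.............#############..........########## 1111111123344343333333444444444444333333333421222222222
220 ########.............#############..........########### 1111111123333334444333444444444444334443333211111111222
225 ########.............#############.........############ 111111
[... 417 characters left out ...]
...#############..........############## 1111112334333333333344444444444344333333211111111111111
250 ###################################...################# 2111122221222222223444444444443222222221111111111111112
255 ####################################################### 1222222222222222223444444444442111111111111111111112222
260 ####################################################### 1111111222222222223333333333431111111111111111122222222
265 ####################################################### 2222222222111121111111111111111222111111111222222222222
270 ####################################################### 2222222222222222222222222222222222222222443332222222222
[466. 251.]
[480. 101.]
```

Request:
arm_command:
  rows: "5 -4.5 -60 0 0 -5.4;5 -4.5 -120 0 0 -5.4;5 -4.5 -160 0 0 -5.4;5 -4.5 -190 0 0 -5.4;5 -4.5 -210 0 0 -5.4;5 -4.5 -221 0 0 -5.4;5 -4.5 -221 0 0 -5.4"
  jaw: 0.45

```text
t: 30.45
tool_pos: [0.4611, -0.2106, 0.1608]
tool_rot: [2.319, 2.117, -0.002]
contact_force: [-0.1, -0.8, 0.2]
opening: 0.0383
```

Request:
arm_command:
  rows: "0 0 0 0 0 0;0 0 0 0 0 0;0 0 0 0 0 0;0 0 0 0 0 0;0 0 0 0 0 0"
  jaw: 0

```text
t: 31.08
tool_pos: [0.4616, -0.2108, 0.1621]
tool_rot: [2.318, 2.116, -0.001]
contact_force: [-0.4, 2.1, 6.7]
opening: 0.0099
```

Request:
arm_command:
  rows: "0 0 60 0 0 0;0 0 120 0 0 0;0 0 158 0 0 0;0 33 158 0 0 7.2;0 33 158 0 0 7.2;0 33 158 0 0 7.2;0 33 158 0 0 7.2"

```text
t: 31.95
tool_pos: [0.4614, -0.1783, 0.3193]
tool_rot: [2.182, 2.257, -0.001]
contact_force: [0.6, -0.9, -1.7]
opening: 0.0101
```

Run:
```python
from h import *
import pickle
o=monitor.get_obs();print(o["tool_pos"],o["tool_rot"],o["contact_force"],o["wrist_torque"])
w=cam("wrist");pickle.dump(w,open("w13.pkl","wb"))
for X in([.540,-.2025,.248],[.537,-.121,.248]):
    u,v=np.round(proj(w,X)).astype(int);print(u,v)
    for r in range(max(0,v-36),min(480,v+37),6): print(r,"".join(str(min(9,x//26)) for x in w["frame"][r,max(0,u-30):u+40,1]))
```

```text
[ 0.4613711  -0.1782696   0.31926933] [ 2.18244588e+00  2.25704594e+00 -1.38192355e-03] [ 0.56251852 -0.86569575 -1.6527767 ] [ 0.01728008 -0.05116822  0.05578982]
493 368
332 6666666655544443333333333333333333333333333321111111111111111233333333
338 3333333333333333333333333333333333334444444444444444444444444444444444
344 3333333333333333333333333333333333333444444457888888888888888888888888
350 3333333333333333333333333333333233333444444445788888888888888888888888
356 3333333333333333333333333333332333333334444333468888888888888888888888
362 3333333333333333333222222222222333335788888888886677777777777777777777
368 2222222222222222222222222222222233357888888888732222222222222222222223
374 0101122222222222222222222222222223578888888887777778888888888899999999
380 0011111101011112457888888888888888877888778878888888888888888888888887
386 1010011110001111111111111245666666666666766677766666666666666666666666
392 1111000110100101110011111111011111124466666666666666666666666777777777
398 1011111101110011011111111111011111111110111122578888888888888888888888
404 111110001111011011100011
[... 329 characters left out ...]
6778888888888888888888888
174 6666666666667777766666655555533333333567888888889887888888888888888888
180 6666666666666665555555555666333333335678888888888878888888888888888888
186 5555555555555666666677777773333333356788888888888788888888888888888888
192 4444455555555433222111111113333333567888888888887888888888888888888888
198 1111111112233455566666666666664335678888888888865555444333333333333333
204 7777766666666666444444444444333333333322222222222222222222222222233333
210 7777777777777777754444443333333333333333333333333333332233333333333333
216 5555555566666664444444433333333333333333333333333333333333333333333332
222 5211111113555555444322222222223333333333333333333333333333333333333333
```

Request:
arm_command:
  rows: "40 0 1 0 0 0;80 0 1 0 0 0;107 0 1 0 0 0;107 0 1 0 0 0;107 0 1 0 0 0;107 0 -10 0 0 0;107 0 -20 0 0 0;107 0 -24 0 0 0;107 0 -24 0 0 0"

```text
t: 33.12
tool_pos: [0.568, -0.1782, 0.2947]
tool_rot: [2.183, 2.258, -0.002]
contact_force: [-0.0, 0.5, -1.6]
opening: 0.0101
```

Request:
arm_command:
  rows: "0 0 -2 0 0 0;0 0 -3 0 0 0;0 0 -4 0 0 0;0 0 -5 0 0 0;0 0 -5 0 0 0"

```text
t: 33.75
tool_pos: [0.5682, -0.1783, 0.2909]
tool_rot: [2.183, 2.257, -0.002]
contact_force: [-3.1, 1.3, 4.6]
opening: 0.0099
```

Contact comes at the expected height. Release, raise and retreat.

Request:
arm_command:
  rows: "0 0 0 0 0 0;0 0 0 0 0 0;0 0 0 0 0 0;0 0 0 0 0 0;0 0 0 0 0 0"
  jaw: 0.27

```text
t: 34.38
tool_pos: [0.5682, -0.1782, 0.2907]
tool_rot: [2.183, 2.257, -0.002]
contact_force: [-0.9, 0.7, 0.3]
opening: 0.0232
```

Request:
arm_command:
  rows: "0 0 10 0 0 0;0 0 20 0 0 0;0 0 40 0 0 0;0 0 70 0 0 0;0 0 90 0 0 0;-60 -20 100 0 0 -2;-120 -60 100 0 0 -2;-180 -60 100 0 0 -2;-180 -60 100 0 0 -2;-180 -60 100 0 0 -2"

```text
t: 35.62
tool_pos: [0.3882, -0.2384, 0.3918]
tool_rot: [2.221, 2.216, -0.001]
contact_force: [0.4, 0.1, -1.0]
opening: 0.023
```

Run:
```python
from h import *
import pickle
o=monitor.get_obs();print(o["tool_pos"],o["contact_force"])
s0,w0,t0=pickle.load(open("w12.pkl","rb"))
tp=pickle.load(open("top.pkl","rb"))
t=cam("top");s=cam("scene");save(t,"pics/topf.png");save(s,"pics/scenef.png")
def blobs(d,z,box):
    u0,v0,u1,v1=box;h=cv2.cvtColor(d["frame"][v0:v1,u0:u1],cv2.COLOR_RGB2HSV)
    m=cv2.inRange(h,(8,90,100),(22,255,255));n,_,st,c=cv2.connectedComponentsWithStats(m)
    for i in range(1,n):
        if st[i,4]>15: p=c[i]+[u0,v0];print(st[i].tolist(),p.round(1),pix2w(d,*p,z).round(3))
print("top: wood in rack region, z~.19");blobs(t,.19,(335,170,490,290))
print("scene");blobs(s,.16,(230,60,400,260))
for n,X in dict(P30=[.563,-.039,.16],P38=[.569,-.2025,.16]).items(): print(n,np.round(proj(s,X)),np.round(proj(t,[X[0],X[1],.191])))
# cup & cradle change
for n,b in dict(cup=(185,250,228,295),cradle=(258,238,340,285)).items():
    a=cv2.absdiff(t["frame"],tp["frame"])[b[1]:b[3],b[0]:b[2]];print(n,"diff",a.mean().round(2),a.max())
print("cradle in t vs t0 diff",cv2.absdiff(t["frame"],t0["frame"])[238:285,258:340].mean())
```

```text
[ 0.3881588  -0.23837089  0.39175542] [ 0.39888993  0.11708574 -1.02326038]
top: wood in rack region, z~.19
[105, 29, 15, 15, 121] [446.  207.8] [ 0.562 -0.184  0.19 ]
[41, 32, 10, 12, 59] [379.3 209.6] [ 0.556 -0.019  0.19 ]
[58, 39, 7, 5, 29] [396.1 211.3] [ 0.552 -0.061  0.19 ]
scene
[95, 77, 20, 27, 239] [332.8 151.1] [ 0.566 -0.192  0.16 ]
[66, 110, 19, 29, 330] [305.  184.6] [ 0.557 -0.035  0.16 ]
[20, 182, 8, 8, 46] [253.6 245.3] [0.546 0.204 0.16 ]
P30 [304. 183.] [387. 207.]
P38 [334. 149.] [453. 205.]
cup diff 3.14 8
cradle diff 19.17 186
cradle in t vs t0 diff 0.5979069365161737
```

Request:
arm_command:
  rows: "0 0 20 0 0 0;0 0 20 0 0 0;0 0 20 0 0 0;0 0 20 0 0 0;0 0 20 0 0 0;0 0 20 0 0 0;0 0 20 0 0 0;0 0 20 0 0 0;0 0 20 0 0 0;0 0 20 0 0 0"

```text
t: 36.98
tool_pos: [0.389, -0.2382, 0.4112]
tool_rot: [2.22, 2.219, -0.001]
contact_force: [-0.2, 0.7, -0.6]
opening: 0.0233
```

Run:
```python
from h import *
a=cv2.imread("pics/scenef.png")[:,:,::-1];b=cam("scene")["frame"];c=cv2.imread("pics/topf.png")[:,:,::-1];d=cam("top")["frame"]
print("P38",cv2.absdiff(a,b)[125:180,315:355].mean(),"P30",cv2.absdiff(a,b)[160:215,290:320].mean(),"cradle",cv2.absdiff(c,d)[238:285,258:340].mean(),cv2.absdiff(a,b)[250:345,255:345].mean(),"cup",cv2.absdiff(c,d)[250:295,185:228].mean())
workorder.finish_job()
```

```text
P38 0.3416666666666667 P30 0.35313131313131313 cradle 0.5172980453208788 0.2685380116959064 cup 0.6361757105943152
the job is handed in; nothing more can be done
```

The job is handed in, after about 37 s of robot time.

- **Blank:** It lies flat in the cradle, pushed tight against the +y end stop. In the images it measures about 104 mm long, which leaves a gap of about 27–28 mm.
- **Packing block that fits:** The jaws read 25.5 mm on the block I tried, so it is the 26 mm one. It went into the gap without resistance, showed about 2.5 mm of sideways play, and stands fully down. I took that play, together with the measured gap, as proof of fit, so I never tried the 30 mm block in the gap.
- **Other blocks:** The 30 mm block hangs on hook 3 and the one I took for 38 mm on hook 1. Those two sizes come only from images and elimination. Both blocks met their hooks at the expected height, and their positions in the last pictures agree with those hooks.
- **Last checks:** Final pictures 1.4 s apart showed no movement of the hung blocks, cradle or cup. Compared with the start, the cup had not shifted, and the gripper was clear of everything.

I had used up the picture views by the end, so I checked the final state, including the hanging on hook 1, by numbers rather than by eye. Rough readings from the wood patches differed by up to about 2 cm from where the blocks should hang, because only part of the wood was visible. No check failed.

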